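# Mark and fill the third gap of the tin rack

## Task

On the rack's rear rail, run a fingertip along past the gaps to slide the black marker until it stands in line with the middle of the third gap, counting every gap, filled or empty, from the end where the tall round post stands. Then push the loose tin lying in front of the rack along the counter into that same third gap, end first, until it is fully home against the back wall. Pinch and lift nothing: the tin stays flat on the counter all the way, and the other things are left where they are.

Things in the scene. Friction and masses are not known exactly. Their poses are not given: they have to be found in the camera images.
- rack: Fixed stainless divider rack, open at its front (own -x, towards the robot). Origin on the counter under its middle; own y runs along the gaps. Seven dividers 5 mm thick, 50 mm high, from x = -40 to +34 mm, at y = -180 to 180 mm every 60 mm, leave six gaps 55 mm wide. No floor: things in it stand on the counter. Back wall: inner face at x = +34 mm, 6 mm thick, 45 mm high.
- gap_row (a point): Middle of the row of six gaps, on the counter at the rack's front edge (rack x = -40, y = 0 mm); axes as the rack's. Gap centres lie at y = -150, -90, -30, 30, 90, 150 mm. The gaps at -90, 90 and 150 hold a tin, a jar and a ring cutter, one each in any order; the rest are empty.
- rail_mid (a point): Middle of the round rear rail, on its axis: rack x = +52 mm, 62 mm above the counter. The rail is 10 mm thick and runs along the rack's y between end brackets at y = -188 and 188 mm (10 mm thick, 75 mm high).
- rider (a joint): Position of the black marker on the rear rail, in m along the rack's y: 0 = rack's middle, equal to the gap coordinate y (0.03 = in line with the gap centred at y = 30 mm). Slides freely between -0.165 and 0.165 with about 1.2 N of friction and stays where it is left. It starts near the -y end.
- rider_tab (a point): Centre of the marker's upright black tab: on the rack at x = +52 mm, 82 mm above the counter. The tab is 18 mm square seen from above, its top is 97 mm above the counter; its foot, 24 (x) by 20 (y) by 20 mm, wraps the rail at 52 to 72 mm above the counter. The tab is free on both y sides for a fingertip.
- post: Fixed tall round steel post, 12 mm thick with a 24 mm ball on top, 124 mm high, on a 32 mm round foot; origin under its centre. It stands just outside one end of the rack (at rack y = +206 or -206 mm, x = 0) and marks the end from which the gaps are counted.
- stub: Fixed low square steel block 24 x 24 x 25 mm, outside the other end of the rack (206 mm from its middle); origin under its centre.
- tin: The loose tin to be pushed in: closed flat metal tin 80 mm long (own x), 42 mm wide (own y), 45 mm high, about 0.13 to 0.25 kg, lying on the counter 25 to 45 mm in front of the rack. Origin in the centre of its underside. Its two ends are alike. When home, its leading end touches the back wall (centre at rack x = -6 mm) and its rear end sticks out 6 mm from the gap.
- tin_b: A like tin already standing home in one of the rack's gaps; leave it. Origin in the centre of its underside.
- jar: Small jar, 42 mm across, 70 mm high, standing in another gap of the rack; leave it. Origin under its centre.
- shaker: Glass shaker, 56 mm across, 120 mm high, to the robot's left; leave it. Origin under its centre.
- cutter: Steel ring cutter, 44 mm across, 35 mm high, standing in another gap of the rack; leave it. Origin under its centre.
- cup: Paper cup, 72 mm across, 75 mm high, to the robot's right; leave it. Origin under its centre.
- bowl: White bowl, 110 mm across, 45 mm high, on the left; leave it. Origin under its centre.
- spatula: Spatula 240 mm long, lying beyond the rack, along y; leave it.

How it is judged:
By the outcome, as a careful person would: the job done as asked, in the order asked, and still so for the second after the job is handed in, with the robot touching nothing.
It also fails if it takes over 72 s, if anything falls off the work surface, if the arm or the gripper's body presses on something with over 40 N, if the wrist force passes 120 N, or if a joint passes its speed limit or range.

## Robot

A 6-joint arm with a two-finger parallel gripper is mounted at the origin on the work surface. World frame = base frame: x ahead of the robot, y to its left, z up, the work surface at z = 0. Lengths are in m, angles in rad, forces in N, time in s.
With the tool pointing down it reaches from about 0.35 to 0.775 m from the base axis. Payload 7.3 kg.
Tool frame: the origin (TCP) lies at the very end of the fingers, on their centre line; the grasp point (between the pads) lies 19 mm behind it (robot.hold_point_z is the distance from the TCP to the grasp point, in m); y points along the fingers, z is the direction in which the jaws open and shut, and the axes are right-handed (so a half turn about y gives the same grasp; the last joint's range is limited). The gripper opens to 92 mm and grips with 3 to 60 N. Pads are 19 mm wide; open, the fingers measure 130 mm over their backs; the gripper's body (75 mm by 190 mm) begins 47 mm behind the grasp point.
Start: joints at [-1.364, 0.342, 1.524, -0, 1.275, -0.146], TCP at [0.181, -0.493, 0.227] pointing down, gripper open.
Joint ranges: [-2.53, 2.53], [-0.77, 2.02], [0.04, 2.7], [-1, 4.14], [0.28, 2.66], [-3.11, 3.11]. Speed limits (rad/s): [2.57, 2.57, 3.14, 3.14, 3.14, 3.14].

## Interface

Orientations are given as [roll, pitch, yaw] about the fixed x, y, z axes, in that order (R = Rz(yaw) Ry(pitch) Rx(roll)).
In Python, from cell import robot gives the robot as it stands.
- The arm moves only by the shell command python3 -m crank 'ROWS' [OPENING] [FORCE]. ROWS is a JSON object of lists of equal length, an entry for each row: "xyz": the shift along the tool's x, y, z in cm, a list of three; "roll": the turn about the tool's y in degrees. A call has 1 to 20 rows; each row shifts and turns the commanded pose from where the row before left it, along the tool's axes as they then stand; what a row does not reach is not made up. A row lasts 1/10 s, in which the tool goes at most 50 mm and 8.59 degrees, less where a joint would pass 70% of its speed; a pose out of reach is approached as far as the arm can. A call is refused whole if a number of a shift passes 5 or a number of a turn 8.59, either way. A call with a gripper value outside its range is refused whole. OPENING is the gripper command: -1 is fully open, 1 is shut, values between are in proportion, set as the call begins (- or left out, the last holds). The fingers move at their own pace and stop on an object; FORCE is the grip in N (left out, the last holds). Time passes only in rows, so rows that do not move let the fingers close. It gives the time, the measured TCP pose, the force and the opening at its end, in the units of the state.
- robot.observe(): the state, without advancing time (a new reading comes with each control period).
- robot.read_camera(name): name is "side" or "top"; returns the picture (480x640x3 uint8, red, green, blue); there is no depth.
- robot.calibration(name): a dict with "intrinsics" (3x3 intrinsics, pixels), "pose" (4x4, takes a point from camera to world coordinates). Camera axes: x right, y down, z forward; pixel columns grow to the right and rows downward; lengths in m; the calibration is good to about 2 mm. A picture is of the moment at which its call begins. calibration takes no time and is no camera call.
- robot.hand_in(): hands the job in, once; it reports no verdict.
The state is a dict: "time": time; "qpos": joint angles; "qvel": joint speeds; "joint_efforts": joint torques, N m; "tool_pos": TCP position; "tool_rot": TCP orientation; "contact_force": force on the tool from outside, world axes, zero at the start; "torque": the same for the moment, N m; "opening": finger opening in m.
Only numpy, scipy, OpenCV 4.12 (cv2) and the standard library are available. Lean on these libraries where they do the work, as an engineer would, in place of code of your own. Each camera call takes 0.05 s, during which the arm holds its last target.

## Working session

There is one attempt and no reset: what is moved stays moved. The work goes in short steps, Python scripts to look and compute and a shell command to move; the robot and the scene stay as the last step left them, time stands still between calls to the robot, and variables do not carry over. Pictures are saved under pics/ and viewed, and the job is handed in when it is done.

```bash
ls; mkdir -p pics; python3 - <<'E'
from cell import robot
import cv2
s=robot.observe(); print(s)
for n in("top","side"):
    cv2.imwrite(f"pics/{n}0.png",robot.read_camera(n)[:,:,::-1]); c=robot.calibration(n); print(c)
E
```

```text
pics
{'time': 0.0, 'qpos': array([-1.36400334e+00,  3.42729274e-01,  1.52501474e+00, -4.29989162e-06,
        1.27540467e+00, -1.46014573e-01]), 'qvel': array([ 0.00036253,  0.00087315, -0.00075563,  0.00072555,  0.0010128 ,
        0.00064133]), 'joint_efforts': array([-2.52337195e-03, -4.31244707e+01, -2.44221228e+01,  7.15176109e-02,
        5.58408850e-02, -1.24109888e-04]), 'tool_pos': array([ 0.18133292, -0.49225456,  0.22604236]), 'tool_rot': array([-1.57233640e+00,  2.22329019e-04, -2.78878401e+00]), 'contact_force': array([-0.757731  ,  0.22144261, -0.24205126]), 'torque': array([-0.04951893,  0.03118478,  0.00399997]), 'opening': 0.09171538228037321}
{'intrinsics': array([[487.12590983,   0.        , 316.25923897],
       [  0.        , 487.12590983, 242.32839018],
       [  0.        ,   0.        ,   1.        ]]), 'pose': array([[-4.26811289e-02, -9.78838382e-01,  2.00134310e-01,
         3.96244521e-01],
       [-9.99084658e-01,  4.23888412e-02, -5.74732195e-03,
        -1.96621769e-04],
       [-2.85776218e-03, -2.00196421e-01, -9.79751614e-01,
         1.07735963e+00],
       [ 0.00000000e+00,  0.00000000e+00,  0.00000000e+00,
         1.00000000e+00]])}
{'intrinsics': array([[444.79149301,   0.        , 325.72965404],
       [  0.        , 444.79149301, 241.54342153],
       [  0.        ,   0.        ,   1.        ]]), 'pose': array([[-0.94471816, -0.17661218,  0.27625302,  0.33726857],
       [-0.32707725,  0.56666354, -0.75624923,  0.78457771],
       [-0.02297969, -0.80479846, -0.59310317,  0.66464695],
       [ 0.        ,  0.        ,  0.        ,  1.        ]])}
```

View pics/top0.png

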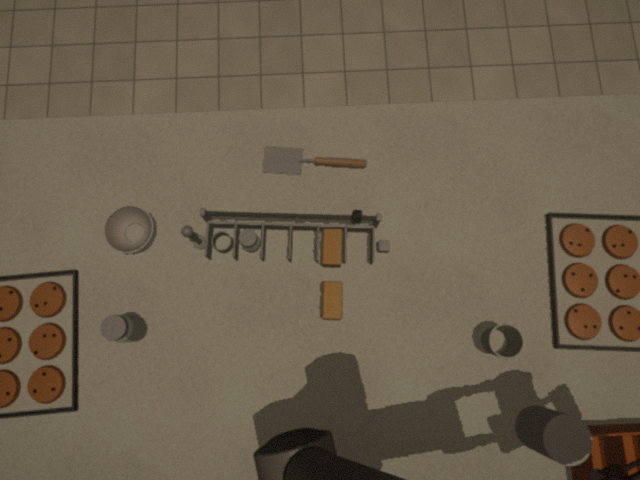

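View pics/side0.png

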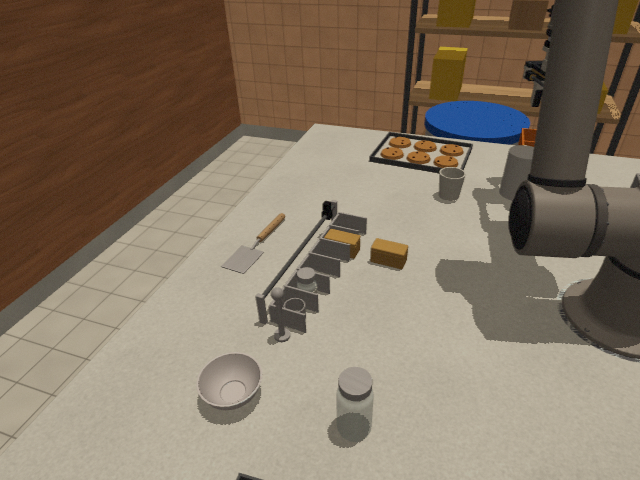

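The post (186,232) is at the left, world +y end. The gaps from there hold cutter, jar, empty (the third), empty, tin_b, empty. The loose tin is at about (332,300) and the marker at (357,216). Next I'll measure these.

```bash
cat > h.py <<'E'
import numpy as np, cv2
from cell import robot
def ray(n,u,v):
    c=robot.calibration(n);K=c["intrinsics"];P=c["pose"]
    d=P[:3,:3]@np.linalg.inv(K)@np.array([u,v,1.]);return P[:3,3],d
def onz(n,u,v,z):
    o,d=ray(n,u,v);return o+d*(z-o[2])/d[2]
def proj(n,p):
    c=robot.calibration(n);K=c["intrinsics"];P=c["pose"]
    q=K@(P[:3,:3].T@(np.asarray(p)-P[:3,3]));return q[:2]/q[2]
E
python3 - <<'E'
from h import *
im=cv2.imread("pics/top0.png")
c=im[190:335,170:410]
cv2.imwrite("pics/top0z.png",cv2.resize(c,None,fx=3.33,fy=3.33,interpolation=cv2.INTER_CUBIC))
s=cv2.imread("pics/side0.png")[190:350,220:430]
cv2.imwrite("pics/side0z.png",cv2.resize(s,None,fx=3.7,fy=3.7,interpolation=cv2.INTER_CUBIC))
hsv=cv2.cvtColor(im,cv2.COLOR_BGR2HSV)
m=cv2.inRange(hsv,(8,120,60),(30,255,255)); m[:, :250]=0;m[:,420:]=0;m[:190]=0;m[340:]=0
n,l,st,ce=cv2.connectedComponentsWithStats(m)
for i in range(1,n):
    if st[i,4]>100:
        r=cv2.minAreaRect(np.argwhere(l==i)[:,::-1].astype(np.float32)); print(st[i],ce[i],r)
        print([np.round(onz("top",u,v,.045),4)[:2] for u,v in cv2.boxPoints(r)], onz("top",*r[0],.045))
E
```

```text
[322 228  21  38 714] [331.91596639 246.26470588] ((331.9233703613281, 246.41693115234375), (19.304563522338867, 37.45005416870117), 2.2906100749969482)
[array([ 0.5577, -0.0154]), array([ 0.6398, -0.0224]), array([ 0.6363, -0.0642]), array([ 0.5542, -0.0566])] [ 0.59665971 -0.03965814  0.045     ]
[322 282  21  38 713] [331.89481066 300.17531557] ((331.79315185546875, 300.3270568847656), (19.415327072143555, 37.13446807861328), 1.7357046604156494)
[array([ 0.4436, -0.0103]), array([ 0.5216, -0.0162]), array([ 0.5186, -0.0574]), array([ 0.4407, -0.0509])] [ 0.48082414 -0.03368715  0.045     ]
```

View pics/top0z.png

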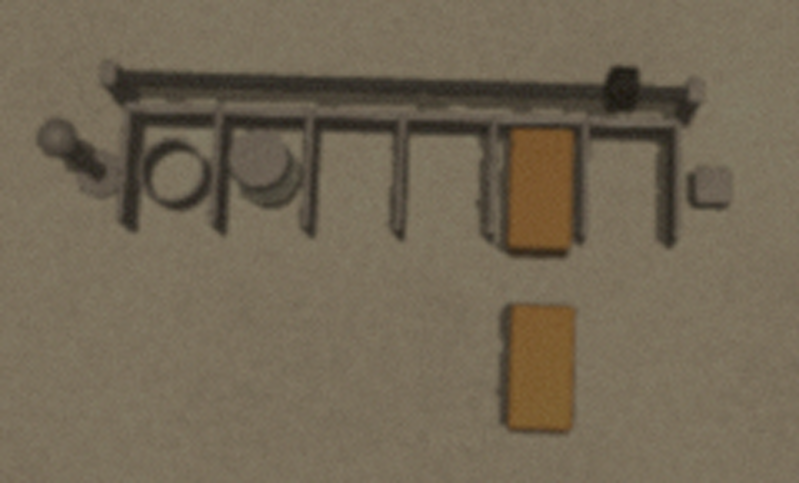

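View pics/side0z.png

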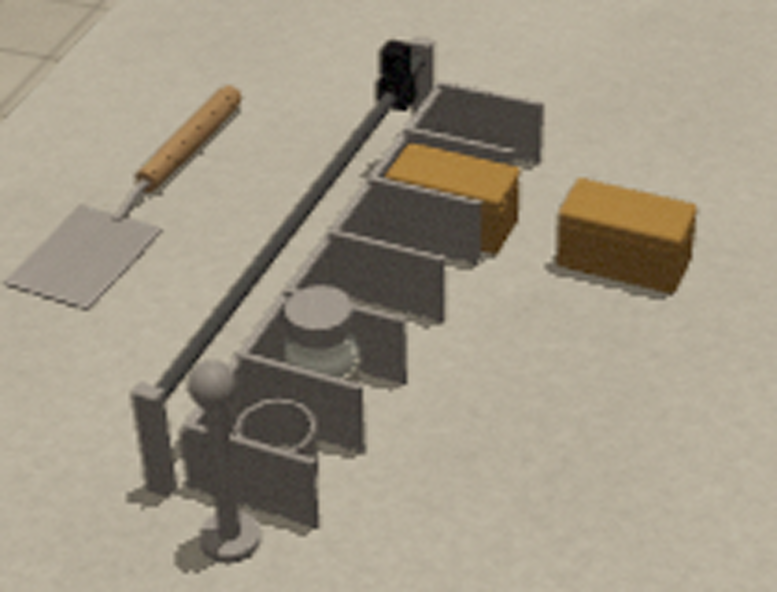

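```bash
cat >> h.py <<'E'
def z2p(x,y): return 170+(x+.5)/3.33-.5, 190+(y+.5)/3.33-.5
E
python3 - <<'E'
from h import *
obs=[((109,73),(.052,.188),.075),((696,91),(.052,-.188),.075),((712,185),(0,-.206),.025),((57,137),(0,.206),.112),
((132,107),(.037,.18),.047),((402,118),(.037,0),.047),((221,108),(.037,.12),.047),((541,188),(-.006,-.09),.045)]
W=[];L=[]
for (a,b),l,z in obs:
    W.append(onz("top",*z2p(a,b),z)[:2]);L.append(l)
W=np.array(W);L=np.array(L)
from scipy.optimize import least_squares
f=lambda p:(np.c_[np.cos(p[2])*L[:,0]-np.sin(p[2])*L[:,1]+p[0],np.sin(p[2])*L[:,0]+np.cos(p[2])*L[:,1]+p[1]]-W).ravel()
r=least_squares(f,[.6,.05,0],loss='soft_l1',f_scale=.002); p=r.x; print(p,np.degrees(p[2])); print(np.round(f(p).reshape(-1,2)*1e3,1))
def tw(x,y): c,s=np.cos(p[2]),np.sin(p[2]); return np.array([c*x-s*y+p[0],s*x+c*y+p[1]])
for (u,v) in [(623,82),(623,78)]:
    w=onz("top",*z2p(u,v),.097)[:2]; c,s=np.cos(p[2]),np.sin(p[2]); d=w-p[:2]; print("tab",w,[c*d[0]+s*d[1],-s*d[0]+c*d[1]])
for g in(.03,): print("gap front",tw(-.04,g),"home",tw(-.006,g),"tab",tw(.052,g))
# side check
for q in [(.052,.188,.075),(.052,-.188,.075),(-.04,0,.05),(-.04,.12,.05),(-.04,.18,.05)]:
    print(q,proj("side",[*tw(*q[:2]),q[2]]))
s=lambda a,b:(220+a/3.7,190+b/3.7)
print("seen",s(150,390),s(424,42),s(445,260),s(364,392),s(319,460))
w=np.array([.48082,-.03369])-p[:2]; c,s=np.cos(p[2]),np.sin(p[2]);print("tin rack",c*w[0]+s*w[1],-s*w[0]+c*w[1])
E
```

```text
[ 0.6122449   0.05017231 -0.07636195] -4.375217499560457
[[ 0.2  0.4]
 [-0.4 -0.5]
 [-1.8 -1.3]
 [-0.8 -0.7]
 [ 0.4  2.1]
 [ 1.7 -1. ]
 [-1.   0.5]
 [ 2.1  1. ]]
tab [ 0.65231181 -0.09252533] [np.float64(0.05083622378628907), np.float64(-0.1392251825599904)]
tab [ 0.65488702 -0.09267828] [np.float64(0.053415598899711286), np.float64(-0.13918123217198938)]
gap front [0.5746501 0.0831364] home [0.60855102 0.08054262] tab [0.666382   0.07611793]
(0.052, 0.188, 0.075) [259.28342586 294.31575939]
(0.052, -0.188, 0.075) [334.01241955 200.33217127]
(-0.04, 0, 0.05) [339.86996523 259.06884693]
(-0.04, 0.12, 0.05) [317.50313455 293.69777058]
(-0.04, 0.18, 0.05) [304.58517623 313.69769812]
seen (260.5405405405405, 295.4054054054054) (334.5945945945946, 201.35135135135135) (340.27027027027026, 260.27027027027026) (318.3783783783784, 295.94594594594594) (306.2162162162162, 314.3243243243243)
tin rack -0.12464424375094654 -0.09364403710219263
```

Rack origin is about (0.612, 0.050) with yaw −4.4°, and the fit residuals are ≤2 mm. In the rack frame the tab is at y ≈ −0.139 and the loose tin at (−0.125, −0.094), parallel to the gaps. I'll turn the tool so its x is rack −y and its z is rack +x, with the fingers shut.

```bash
cat >> h.py <<'E'
p=np.array([0.6122449,0.05017231,-0.07636195])
def tw(x,y): c,s=np.cos(p[2]),np.sin(p[2]); return np.array([c*x-s*y+p[0],s*x+c*y+p[1]])
def rk(w): c,s=np.cos(p[2]),np.sin(p[2]); d=np.asarray(w)[:2]-p[:2]; return np.array([c*d[0]+s*d[1],-s*d[0]+c*d[1]])
def st(goal=None):
    s=robot.observe();R=s["tool_rot"]; print("t",s["time"],"rack",np.round(rk(s["tool_pos"])*100,2),"z",round(s["tool_pos"][2]*100,2),"yaw in rack deg",round(np.degrees(R[2]-p[2]),2),R[:2].round(3),"F",s["contact_force"].round(1),"op",s["opening"].round(4))
    if goal is not None:
        d=np.array([*tw(*goal[:2]),goal[2]])-s["tool_pos"]
        from scipy.spatial.transform import Rotation as Ro
        print("cm in tool axes",(Ro.from_euler("xyz",R).as_matrix().T@d*100).round(2))
E
python3 -m crank '{"xyz":[[0,0,0],[0,0,0],[0,0,0],[0,0,0],[0,0,0],[0,0,0],[0,0,0],[0,0,0],[0,0,0]],"roll":[-8.2,-8.2,-8.2,-8.2,-8.2,-8.2,-8.2,-8,0]}' 1 20
python3 -c "
from h import *
st((.052,-.1695,.16))"
```

```text
time: 1.0
tool_pos: [0.1814, -0.4924, 0.2264]
tool_rot: [-1.571, 0.001, -1.646]
contact_force: [-0.8, -0.5, 0.9]
opening: 0.0242Traceback (most recent call last):
  File "<string>", line 3, in <module>
    st((.052,-.1695,.16))
    ~~^^^^^^^^^^^^^^^^^^^
  File "h.py", line 16, in st
    s=robot.observe();R=s["tool_rot"]; print("t",s["time"],"rack",np.round(rk(s["tool_pos"])*100,2),"z",round(s["tool_pos"][2]*100,2),"yaw in rack deg",round(np.degrees(R[2]-p[2]),2),R[:2].round(3),"F",s["contact_force"].round(1),"op",s["opening"].round(4))
                                                                                                                                                                                                                                           ^^^^^^^^^^^^^^^^^^
AttributeError: 'float' object has no attribute 'round'
```

```bash
sed -i 's/s\["opening"\].round(4)/round(s["opening"],4)/' h.py
python3 -c "
from h import *
st((.052,-.1695,.16))"
```

```text
t 1.0 rack [-38.82 -57.39] z 22.64 yaw in rack deg -89.94 [-1.571e+00  1.000e-03] F [-0.8 -0.5  0.9] op 0.0242
cm in tool axes [-40.39   6.66  44.07]
```

```bash
python3 -m crank '{"xyz":[[-2.9,0,3.1],[-2.9,0,3.1],[-2.9,0,3.1],[-2.9,0,3.1],[-2.9,0,3.1],[-2.9,0,3.1],[-2.9,0,3.1],[-2.9,0,3.2],[-2.9,0,3.2],[-2.9,0,3.2],[-2.9,0,3.2],[-2.9,0,3.2],[-2.8,0,3.2],[-2.8,0,3.2],[0,1.5,0],[0,2,0],[0,2,0],[0,1,0],[0,0,0],[0,0,0]]}'
python3 -c "
from h import *
st((.052,-.1695,.081))
cv2.imwrite('pics/s1.png',robot.read_camera('side')[:,:,::-1])"
```

```text
t 1.0 rack [-38.82 -57.39] z 22.64 yaw in rack deg -89.94 [-1.571e+00  1.000e-03] F [-0.8 -0.5  0.9] op 0.0242
cm in tool axes [-40.38  14.56  44.07]$: bad value
```

View pics/s1.png

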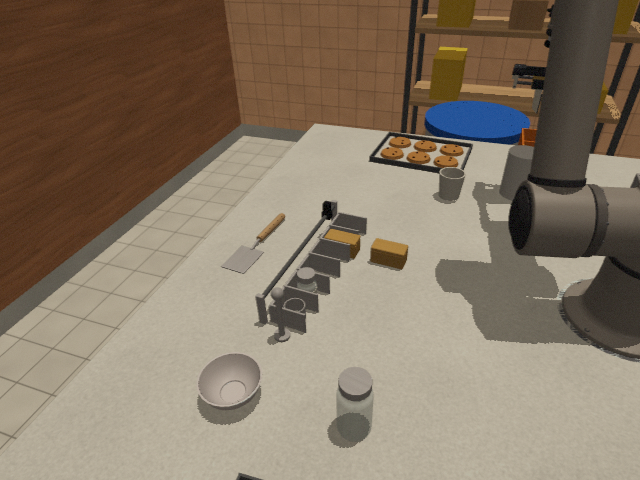

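The call was refused because it had no "roll" list, so nothing moved. I'll send it again with one.

```bash
python3 -m crank '{"xyz":[[-2.9,0,3.1],[-2.9,0,3.1],[-2.9,0,3.1],[-2.9,0,3.1],[-2.9,0,3.1],[-2.9,0,3.1],[-2.9,0,3.1],[-2.9,0,3.2],[-2.9,0,3.2],[-2.9,0,3.2],[-2.9,0,3.2],[-2.9,0,3.2],[-2.8,0,3.2],[-2.8,0,3.2],[0,1.5,0],[0,2,0],[0,2,0],[0,1,0],[0,0,0],[0,0,0]],"roll":[0,0,0,0,0,0,0,0,0,0,0,0,0,0,0,0,0,0,0,0]}'
python3 -c "
from h import *
st((.052,-.1695,.081))
cv2.imwrite('pics/s2.png',robot.read_camera('side')[:,:,::-1])"
```

```text
time: 3.05
tool_pos: [0.6523, -0.1238, 0.1624]
tool_rot: [-1.57, -0.0, -1.649]
contact_force: [0.3, -0.1, 0.3]
opening: 0.0004
t 3.05 rack [  5.33 -17.04] z 16.24 yaw in rack deg -90.09 [-1.57 -0.  ] F [ 0.3 -0.1  0.3] op 0.0004
cm in tool axes [-0.09  8.14 -0.13]
```

View pics/s2.png

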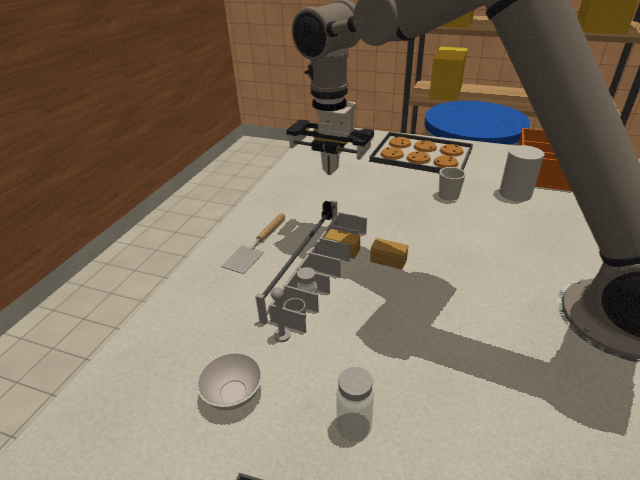

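The shut fingertips hang at (332,170), just past the tab (330,210) on its −y side. Going down.

```bash
python3 -m crank '{"xyz":[[0.1,1.5,-0.1],[0,1.5,0],[0,1.5,0],[0,1.5,0],[0,1.2,0],[0,0.8,0],[0,0,0],[0,0,0]],"roll":[0,0,0,0,0,0,0,0]}'
python3 -c "
from h import *
st((.052,.0115,.081))
cv2.imwrite('pics/s3.png',robot.read_camera('side')[100:300,230:450,::-1])"
```

```text
time: 3.9
tool_pos: [0.6513, -0.1247, 0.0824]
tool_rot: [-1.57, -0.0, -1.648]
contact_force: [0.1, 1.2, 0.3]
opening: 0.0007
t 3.9 rack [  5.23 -17.13] z 8.24 yaw in rack deg -90.02 [-1.57 -0.  ] F [0.1 1.2 0.3] op 0.0007
cm in tool axes [-18.28   0.13  -0.04]
```

View pics/s3.png

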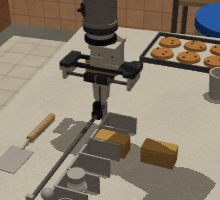

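```bash
python3 -m crank '{"xyz":[[-0.6,0,0],[-1,0,0],[-1,0,0],[-1,0,0],[-1,0,0],[-1,0,0],[-1,0,0],[-1,0,0],[-1,0,0],[-1,0,0],[-1,0,0],[-1,0,0],[-1,0,0],[-1,0,0],[-1,0,0],[-1,0,0],[-0.6,0,0],[-0.3,0,0],[0,0,0],[0,0,0]],"roll":[0,0,0,0,0,0,0,0,0,0,0,0,0,0,0,0,0,0,0,0]}'
python3 -c "
from h import *
st((.052,.0115,.081))
im=robot.read_camera('side')[:,:,::-1];cv2.imwrite('pics/s4.png',im[140:340,220:440])
im=robot.read_camera('top')[:,:,::-1];cv2.imwrite('pics/t4f.png',im)
cv2.imwrite('pics/t4.png',cv2.resize(im[190:335,170:410],None,fx=3.33,fy=3.33,interpolation=cv2.INTER_CUBIC))"
```

```text
time: 5.95
tool_pos: [0.6637, 0.04, 0.0816]
tool_rot: [-1.571, 0.0, -1.648]
contact_force: [-0.8, -0.5, -0.4]
opening: 0.0005
t 5.95 rack [ 5.21 -0.62] z 8.16 yaw in rack deg -90.02 [-1.571  0.   ] F [-0.8 -0.5 -0.4] op 0.0005
cm in tool axes [-1.77  0.06 -0.01]
```

View pics/s4.png

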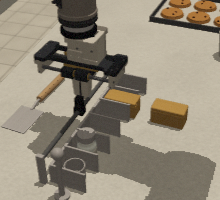

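View pics/t4.png

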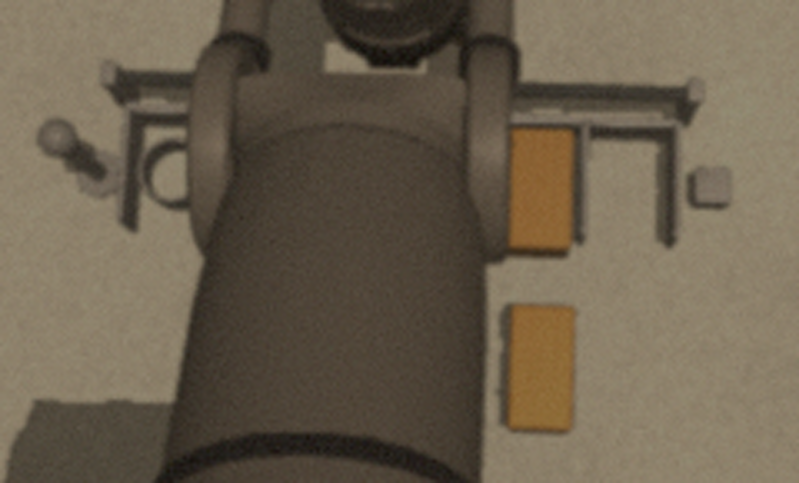

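The marker moves with the finger. I'll make the last 1.4 cm slowly, back off, lift and move clear to look.

```bash
python3 -m crank '{"xyz":[[-0.4,0,0],[-0.4,0,0],[-0.3,0,0],[-0.2,0,0],[-0.1,0,0],[0,0,0],[0,0,0],[0.5,0,0],[1,0,0],[1,-1,0],[0,-3,0],[0,-4,0],[2,-2,-3],[3,0,-3.5],[3,0,-3.5],[3,0,-3.5],[3,0,-3.5],[2,0,0],[0,0,0],[0,0,0]],"roll":[0,0,0,0,0,0,0,0,0,0,0,0,0,0,0,0,0,0,0,0]}'
python3 -c "
from h import *
st((-.125,-.145,.1))
im=robot.read_camera('side')[:,:,::-1];cv2.imwrite('pics/s5f.png',im);cv2.imwrite('pics/s5.png',cv2.resize(im[190:350,220:430],None,fx=3.7,fy=3.7,interpolation=cv2.INTER_CUBIC))
im=robot.read_camera('top')[:,:,::-1];cv2.imwrite('pics/t5f.png',im)
cv2.imwrite('pics/t5.png',cv2.resize(im[190:335,170:410],None,fx=3.33,fy=3.33,interpolation=cv2.INTER_CUBIC))"
```

```text
time: 8.05
tool_pos: [0.4813, -0.1181, 0.1825]
tool_rot: [-1.569, -0.0, -1.649]
contact_force: [0.1, -1.1, -0.5]
opening: 0.0001
t 8.05 rack [-11.78 -17.78] z 18.25 yaw in rack deg -90.12 [-1.569 -0.   ] F [ 0.1 -1.1 -0.5] op 0.0001
cm in tool axes [-3.28  8.25 -0.74]
```

View pics/s5.png

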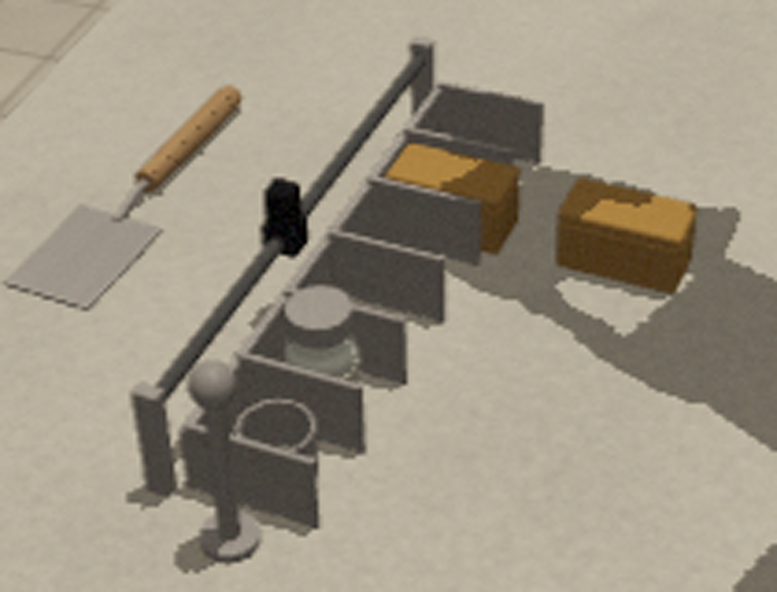

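View pics/t5.png

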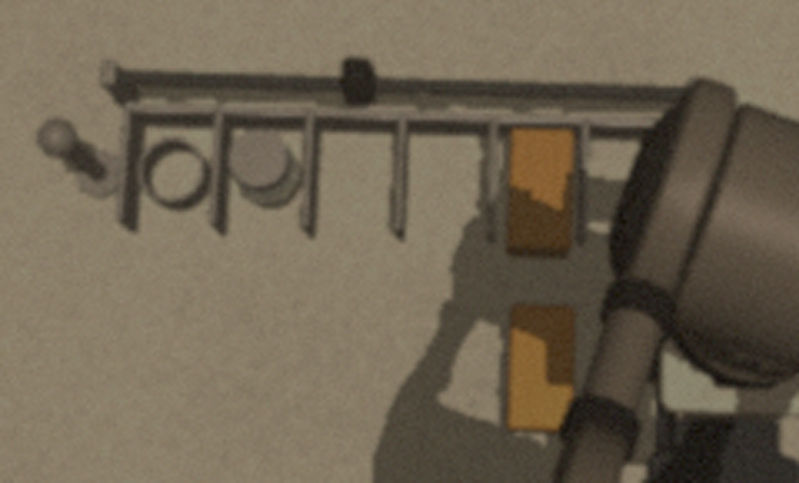

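```bash
python3 - <<'E'
from h import *
for f in("t5f","top0"):
    im=cv2.imread(f"pics/{f}.png"); g=im.max(2)
    m=(g<45).astype(np.uint8); m[:190]=0; m[228:]=0; m[:,:230]=0
    m[:,370:]=0
    n,l,s,ce=cv2.connectedComponentsWithStats(m)
    for i in range(1,n):
        if s[i,4]>30: print(f,s[i],ce[i],[rk(onz("top",*ce[i],z)).round(4) for z in(.097,.085,.075)])
for f in("s5f","side0"):
    im=cv2.imread(f"pics/{f}.png"); g=im.max(2)
    m=(g<45).astype(np.uint8);m[:190]=0;m[270:]=0;m[:,:260]=0;m[:,345:]=0
    n,l,s,ce=cv2.connectedComponentsWithStats(m)
    for i in range(1,n):
        if s[i,4]>30: print(f,s[i],ce[i])
for y in(.026,.028,.03,.032,.034): print(y,proj("top",[*tw(.052,y),.097]),proj("side",[*tw(.052,y),.082]))
print(proj("side",[*tw(.052,-.139),.082]),proj("top",[*tw(.052,-.139),.09]))
# gap dividers edges at back, seen
print([proj("top",[*tw(.034,y),.05]) for y in(.0,.06)],[z2p(311,112),z2p(402,117)])
E
```

```text
t5f [272 209  11  12  86] [277.10465116 215.        ] [array([0.0438, 0.0261]), array([0.047 , 0.0273]), array([0.0496, 0.0282])]
top0 [351 211  12  12 106] [356.03773585 216.66037736] [array([ 0.0457, -0.1379]), array([ 0.0488, -0.1387]), array([ 0.0514, -0.1395])]
s5f [291 239  13  20 177] [296.7740113  248.37288136]
side0 [322 201  11  19 138] [327.00724638 210.01449275]
0.026 [277.36245199 211.20527628] [296.44008343 244.79246859]
0.028 [276.40304032 211.17472751] [296.03220309 245.30123827]
0.03 [275.44366474 211.14417989] [295.62309278 245.81154215]
0.032 [274.48432525 211.11363342] [295.21274692 246.3233872 ]
0.034 [273.52502184 211.08308809] [294.80115991 246.83678041]
[326.33247128 207.50618837] [356.37631506 214.59159137]
[array([290.68237512, 225.3049242 ]), array([263.0571507 , 224.41790078])] [(263.04354354354354, 223.28378378378378), (290.3708708708709, 224.78528528528528)]
```

```bash
python3 - <<'E'
from h import *
g=cv2.imread("pics/t5f.png").max(2).astype(int)
for v in range(205,224): print(v,g[v,266:290])
print('div');
for v in (235,240): print(v,g[v,255:300])
E
```

```text
205 [140 139 138 137 141 141 140 138 133 138 138 142 134 139 143 140 139 141
 136 138 141 140 138 134]
206 [136 140 140 140 140 138 139 130 127 120 127 124 126 129 131 137 133 138
 135 137 139 139 134 138]
207 [140 135 139 137 140 139 131 112  89  82  86  88  95 102 111 127 135 143
 137 136 141 143 136 136]
208 [136 141 139 139 137 131 114  74  51  49  51  52  58  58  72 107 125 140
 136 136 136 135 141 137]
209 [136 133 133 137 135 130 100  59  36  52  42  40  38  44  56  84 118 135
 136 136 135 138 138 142]
210 [136 133 131 134 134 126  97  58  43  43  45  39  44  40  45  66  99 133
 140 142 140 138 140 138]
211 [131 131 135 134 137 125 100  57  37  40  42  41  44  39  45  51  93 127
 137 142 138 136 141 141]
212 [119 118 119 122 127 116  90  54  40  43  48  46  46  41  38  40  69 108
 126 127 129 128 135 133]
213 [ 77  75  75  83  79  81  61  46  39  46  42  41  46  41  37  44  55  74
  91  94  90 100 102 108]
214 [58 58 61 56 65 59 40 37 39 40 46 43 42 45 40 42 50 62 64 62 64 69 71 77]
215 [59 62 58 61 62 59 43 41 40 41 42 43 37 44 40 46 42 60 59 61 60 58 63 60]
216 [58 57 58 57 
[... 361 characters left out ...]
9 89 85 85]
221 [ 95  95  94  92  92  89  81  77  64  62  57  57  62  61  70  92  91 103
 104 102 105 102  99  98]
222 [115 116 111 111 107 101  96  92  90  89  88  91  92  95 107 122 125 127
 127 126 122 123 128 124]
223 [121 115 116 117 118 114 114 110 109 114 114 111 115 118 119 119 123 123
 124 122 124 121 124 122]
div
235 [105  94 115 137 138 123  96 105  95  67  75 105 135 140 142 136 141 137
 135 137 136 136 138 140 141 135 138 139 143 138 139 137 117  93  87  99
  83 101 134 138 137 140 142 142 141]
240 [ 99  74  84  91  96  90  99 101  79  65  82 117 137 142 139 139 138 141
 139 138 138 140 136 139 140 144 138 139 141 139 139 138 124  96  97  99
  79 107 136 140 140 138 139 140 137]
```

The tab measures y ≈ 0.0276, about 2 mm short of 0.030, so I'll nudge it.

```bash
python3 -m crank '{"xyz":[[-3,0,3],[-3,0,3],[-3,0,3],[-3,0,3],[-3,0,3],[-1.1,0,2],[0,3,0],[0,3,0],[0,2,0],[0,1.6,0],[0,0.4,0],[0,0,0],[0,0,0]],"roll":[0,0,0,0,0,0,0,0,0,0,0,0,0]}'
python3 -c "
from h import *
st((.052,.0103,.082))"
```

```text
time: 9.45
tool_pos: [0.6635, 0.0305, 0.0826]
tool_rot: [-1.569, -0.0, -1.647]
contact_force: [-0.2, -1.3, 0.1]
opening: 0.0003
t 9.45 rack [ 5.26 -1.57] z 8.26 yaw in rack deg -89.97 [-1.569 -0.   ] F [-0.2 -1.3  0.1] op 0.0003
cm in tool axes [-2.6   0.06 -0.06]
```

```bash
python3 -m crank '{"xyz":[[-0.7,0,0],[-0.7,0,0],[-0.3,0,0],[-0.3,0,0],[-0.2,0,0],[-0.2,0,0],[-0.1,0,0],[-0.1,0,0],[0,0,0],[0,0,0]],"roll":[0,0,0,0,0,0,0,0,0,0]}'
python3 -c "
from h import *
st((.052,.0103,.082))"
python3 -m crank '{"xyz":[[0.5,0,0],[1,0,0],[1,-1,0],[0,-3,0],[0,-4,0],[2,-2,-3],[3,0,-3.5],[3,0,-3.5],[3,0,-3.5],[3,0,-3.5],[1.6,0,-0.6],[0,0,0],[0,0,0]],"roll":[0,0,0,0,0,0,0,0,0,0,0,0,0]}'
python3 -c "
from h import *
st((-.125,-.145,.02))
im=robot.read_camera('top')[:,:,::-1];cv2.imwrite('pics/t6f.png',im)
g=im.max(2).astype(int)
for v in range(207,213): print(v,g[v,266:290])"
```

```text
time: 10.45
tool_pos: [0.6648, 0.0558, 0.0817]
tool_rot: [-1.571, -0.0, -1.648]
contact_force: [-1.1, -1.0, 0.1]
opening: 0.0005
t 10.45 rack [5.19 0.96] z 8.17 yaw in rack deg -90.02 [-1.571 -0.   ] F [-1.1 -1.   0.1] op 0.0005
cm in tool axes [-0.07 -0.03  0.01]
time: 11.75
tool_pos: [0.4759, -0.1117, 0.1825]
tool_rot: [-1.569, -0.0, -1.649]
contact_force: [0.9, 0.6, -0.6]
opening: 0.0005
t 11.75 rack [-12.36 -17.18] z 18.25 yaw in rack deg -90.11 [-1.569 -0.   ] F [ 0.9  0.6 -0.6] op 0.0005
cm in tool axes [-2.69 16.25 -0.17]
207 [136 135 136 139 138 129 112  87  82  84  90  88  97 111 126 134 138 137
 139 136 140 139 137 134]
208 [136 135 136 137 133 125  83  52  46  48  51  50  64  72 102 130 139 137
 134 135 140 134 137 135]
209 [137 132 132 132 135 112  70  41  43  45  36  39  45  45  74 113 133 139
 140 137 138 137 139 138]
210 [134 133 135 134 134 120  68  35  39  43  39  45  40  42  53  87 126 134
 139 139 134 135 139 142]
211 [133 132 132 133 132 116  67  41  37  39  40  45  44  40  46  64 104 133
 140 137 139 140 139 138]
212 [118 115 115 121 125 106  67  42  39  40  43  45  46  42  37  52  95 125
 127 126 125 131 131 131]
```

The marker is now at about y = 0.0295. Next is the tin: fingers about 30 mm apart, straddling the middle of its −y side, kept low.

```bash
python3 -m crank '{"xyz":[[-1,2,-0.1],[-1,2,0],[-0.6,3,0],[0,3,0],[0,3,0],[0,2,0],[0,0.8,0],[0,0.4,0],[0,0,0],[0,0,0]],"roll":[0,0,0,0,0,0,0,0,0,0]}' 0.35 20
python3 -c "
from h import *
st((-.125,-.001,.018))
im=robot.read_camera('side')[:,:,::-1];cv2.imwrite('pics/s7.png',im)"
```

```text
time: 12.8
tool_pos: [0.4773, -0.0852, 0.0206]
tool_rot: [-1.569, -0.001, -1.647]
contact_force: [0.7, -0.1, 0.7]
opening: 0.0296
t 12.8 rack [-12.42 -14.52] z 2.06 yaw in rack deg -90.0 [-1.569e+00 -1.000e-03] F [ 0.7 -0.1  0.7] op 0.0296
cm in tool axes [-14.42   0.25  -0.08]
```

View pics/s7.png

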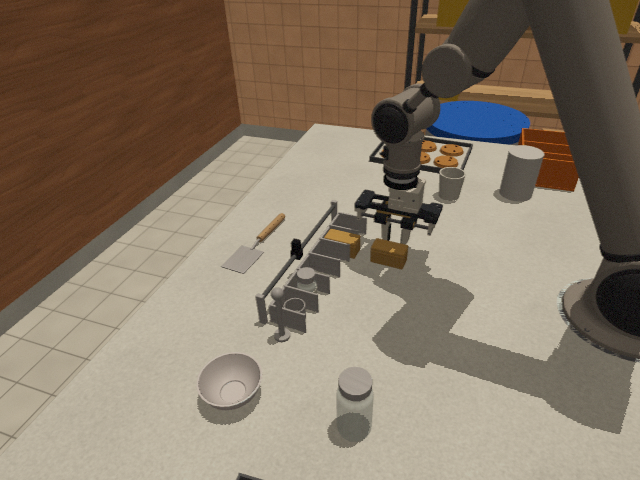

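The two fingers stand at (390,232) and (408,232), behind the tin (389,253). Pushing it sideways.

```bash
python3 -m crank '{"xyz":[[-0.8,0.2,0],[-0.8,0,0],[-0.4,0,0],[-0.6,0,0],[-0.8,0,0],[-0.8,0,0],[-0.8,0,0],[-0.8,0,0],[-0.8,0,0],[-0.8,0,0],[-0.8,0,0],[-0.8,0,0],[-0.8,0,0],[-0.8,0,0],[-0.8,0,0],[-0.8,0,0],[-0.7,0,0],[-0.4,0,0],[0,0,0],[0,0,0]],"roll":[0,0,0,0,0,0,0,0,0,0,0,0,0,0,0,0,0,0,0,0]}'
python3 -c "
from h import *
st((-.125,-.001,.018))
im=robot.read_camera('side')[:,:,::-1];cv2.imwrite('pics/s8.png',im)"
```

```text
time: 14.85
tool_pos: [0.4863, 0.0479, 0.0174]
tool_rot: [-1.571, 0.0, -1.647]
contact_force: [0.0, 0.6, -0.1]
opening: 0.0297
t 14.85 rack [-12.54  -1.19] z 1.74 yaw in rack deg -90.01 [-1.571  0.   ] F [ 0.   0.6 -0.1] op 0.0297
cm in tool axes [-1.09 -0.06  0.04]
```

View pics/s8.png

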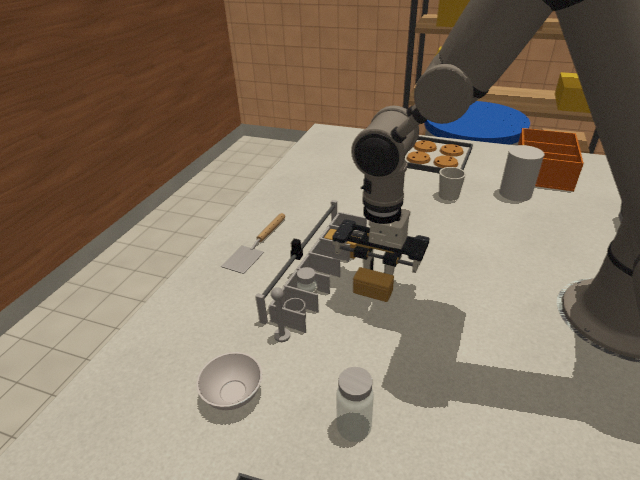

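```bash
python3 -m crank '{"xyz":[[-0.4,0,0],[-0.3,0,0],[-0.2,0,0],[-0.1,0,0],[-0.1,0,0],[0,0,0],[0,0,0],[0.5,0,0],[1.5,0,0],[3,-2,0],[4,-4,0],[4,-4,0],[4,0,0],[2,0,0],[0,0,0],[0,0,0]],"roll":[0,0,0,0,0,0,0,0,0,0,0,0,0,0,0,0]}'
python3 -c "
from h import *
st((-.21,.03,.12))
im=robot.read_camera('top')[:,:,::-1];cv2.imwrite('pics/t9f.png',im)
cv2.imwrite('pics/t9.png',cv2.resize(im[190:335,170:410],None,fx=3.33,fy=3.33,interpolation=cv2.INTER_CUBIC))
im=robot.read_camera('side')[:,:,::-1];cv2.imwrite('pics/s9f.png',im)"
```

```text
time: 16.5
tool_pos: [0.4733, -0.1217, 0.1083]
tool_rot: [-1.571, 0.0, -1.649]
contact_force: [-0.4, -0.0, -0.3]
opening: 0.0301
t 16.5 rack [-12.54 -18.19] z 10.83 yaw in rack deg -90.1 [-1.571  0.   ] F [-0.4 -0.  -0.3] op 0.0301
cm in tool axes [-21.18  -1.16  -8.49]
```

View pics/t9.png

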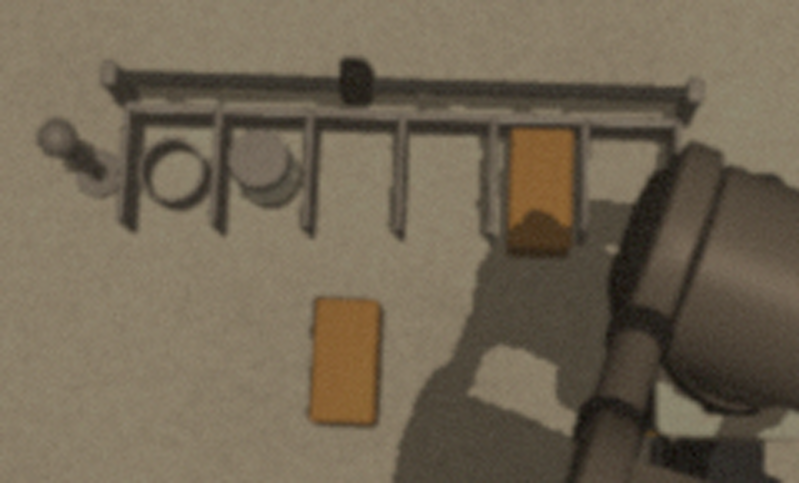

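```bash
cat >>h.py <<'E'
def tins(f):
    im=cv2.imread(f); hsv=cv2.cvtColor(im,cv2.COLOR_BGR2HSV)
    m=cv2.inRange(hsv,(8,120,60),(30,255,255)); m[:, :250]=0;m[:,420:]=0;m[:190]=0;m[340:]=0
    n,l,st,ce=cv2.connectedComponentsWithStats(m)
    for i in range(1,n):
        if st[i,4]>100:
            r=cv2.minAreaRect(np.argwhere(l==i)[:,::-1].astype(np.float32))
            b=[rk(onz("top",u,v,.045)) for u,v in cv2.boxPoints(r)]
            print(st[i],np.round(b,4).tolist(),rk(onz("top",*r[0],.045)),rk(onz("top",*ce[i],.045)))
            ys,xs=np.nonzero(l==i); q=np.array([rk(onz("top",u,v,.045)) for u,v in zip(xs,ys)]);C=np.cov(q.T);w,V=np.linalg.eigh(C); d=V[:,1];d=d*np.sign(d[0]);print(" angle in rack deg",np.degrees(np.arctan2(d[1],d[0])),q.mean(0),q.min(0),q.max(0))
E
python3 -c "
from h import *
tins('pics/t9f.png');tins('pics/top0.png')"
```

```text
[322 228  21  37 696] [[-0.0472, -0.0693], [0.033, -0.0704], [0.0324, -0.1124], [-0.0477, -0.1107]] [-0.00766171 -0.09070373] [-0.00734385 -0.09069415]
 angle in rack deg -0.0028002728460185568 [-0.00724268 -0.09069288] [-0.0473529  -0.11201948] [ 0.03256743 -0.06965871]
[263 280  21  38 733] [[-0.1628, 0.0507], [-0.0844, 0.0511], [-0.0851, 0.0089], [-0.1635, 0.0092]] [-0.12427441  0.02997645] [-0.12438583  0.03001841]
 angle in rack deg 0.4849833796175313 [-0.12428717  0.03002035] [-0.16332216  0.00908376] [-0.08506095  0.05102502]
[322 228  21  38 714] [[-0.0494, -0.0696], [0.033, -0.0703], [0.0327, -0.1122], [-0.0497, -0.1109]] [-0.00868681 -0.09075763] [-0.00835254 -0.09073253]
 angle in rack deg -0.018327720015344523 [-0.00824655 -0.09073126] [-0.04951915 -0.11196827] [ 0.03271097 -0.06979581]
[322 282  21  38 713] [[-0.1635, -0.0732], [-0.0853, -0.0731], [-0.0852, -0.1144], [-0.1633, -0.1139]] [-0.12464033 -0.09364088] [-0.12431399 -0.09384669]
 angle in rack deg 0.7196678033054436 [-0.12421512 -0.09384452] [-0.16339031 -0.11437917] [-0.08522145 -0.07315047]
```

The tin is at rack (−0.124, 0.030), within 0.5° of parallel to the gap and centred on gap 3. I'll go behind its rear end with the fingers shut and the jaws turned across.

```bash
python3 -m crank '{"xyz":[[-4,0,-1.5],[-4,0,-1.5],[-4,0,-1.5],[-4,0,-1.5],[-3.6,0,-1.5],[-1.6,0,-1],[0,0,0],[0,0,0],[0,0,0],[0,0,0],[0,0,0],[0,0,0],[0,0,0],[0,0,0],[0,0,0],[0,0,0],[0,0,0],[0,0,0],[0,0,0]],"roll":[0,0,0,0,0,0,-8.2,-8.2,-8.2,-8.2,-8.2,-8.2,-8.2,-8.2,-8.2,-8.2,-8,0,0]}' 1 20
python3 -c "
from h import *
st((-.205,.03,.018));print(robot.observe()['qpos'])"
```

```text
time: 18.5
tool_pos: [0.4048, 0.0969, 0.1083]
tool_rot: [-1.571, 0.0, -0.079]
contact_force: [0.3, 0.6, 0.3]
opening: 0.0002
t 18.5 rack [-21.04   3.08] z 10.83 yaw in rack deg -0.15 [-1.571  0.   ] F [0.3 0.6 0.3] op 0.0002
cm in tool axes [ 0.55  9.03 -0.08]
[ 5.03707571e-02  2.98824885e-01  1.97258384e+00  4.34909781e-05
  8.70501504e-01 -1.44145419e+00]
```

Now down, then forward in stages (target TCP x ≈ −0.0555).

```bash
python3 -m crank '{"xyz":[[0,2.5,-0.1],[0,2.5,0],[0,2,0],[0,1.3,0],[0,0.6,0],[0,0,0],[1,0,0],[1,0,0],[0.5,0,0],[0.5,0,0],[0.7,0,0],[0.8,0,0],[0.8,0,0],[0.8,0,0],[0.8,0,0],[0.8,0,0],[0.6,0,0],[0.3,0,0],[0,0,0],[0,0,0]],"roll":[0,0,0,0,0,0,0,0,0,0,0,0,0,0,0,0,0,0,0,0]}'
python3 -c "
from h import *
st((-.0555,.03,.018))
im=robot.read_camera('side')[:,:,::-1];cv2.imwrite('pics/s10.png',cv2.resize(im[190:350,220:430],None,fx=3.7,fy=3.7,interpolation=cv2.INTER_CUBIC))
im=robot.read_camera('top')[:,:,::-1];cv2.imwrite('pics/t10.png',im)"
```

```text
time: 20.5
tool_pos: [0.4911, 0.0886, 0.0194]
tool_rot: [-1.571, -0.001, -0.077]
contact_force: [-0.1, 0.0, -0.6]
opening: 0.0001
t 20.5 rack [-12.37   2.91] z 1.94 yaw in rack deg -0.01 [-1.571e+00 -1.000e-03] F [-0.1  0.  -0.6] op 0.0001
cm in tool axes [6.82 0.15 0.09]
```

View pics/s10.png

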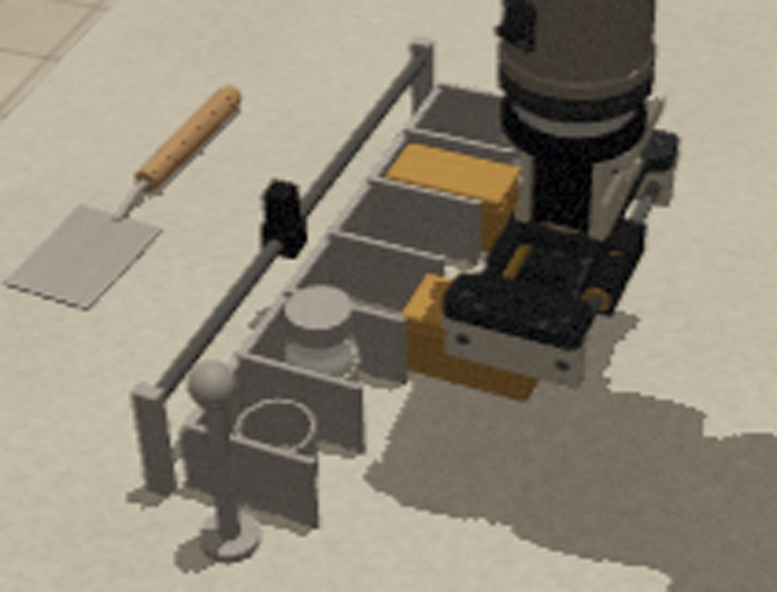

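View pics/t10.png

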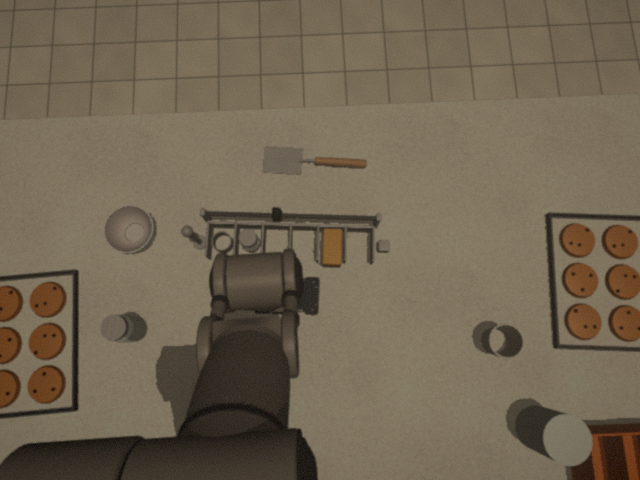

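The tin's leading end (about (430,290) in the zoom) is at the mouth of gap 3, and the contact force is low. Pushing on.

```bash
python3 -m crank '{"xyz":[[0.3,0.1,0],[0.5,0,0],[0.5,0,0],[0.5,0,0],[0.5,0,0],[0.5,0,0],[0.5,0,0],[0.5,0,0],[0.5,0,0],[0.5,0,0],[0.4,0,0],[0.2,0,0],[0,0,0],[0,0,0]],"roll":[0,0,0,0,0,0,0,0,0,0,0,0,0,0]}'
python3 -c "
from h import *
st((-.0555,.03,.018))
im=robot.read_camera('side')[:,:,::-1];cv2.imwrite('pics/s11.png',cv2.resize(im[190:350,220:430],None,fx=3.7,fy=3.7,interpolation=cv2.INTER_CUBIC))"
```

```text
time: 22.0
tool_pos: [0.5449, 0.0845, 0.0185]
tool_rot: [-1.571, -0.001, -0.077]
contact_force: [1.0, 0.3, 0.7]
opening: 0.0002
t 22.0 rack [-6.97  2.91] z 1.85 yaw in rack deg -0.01 [-1.571e+00 -1.000e-03] F [1.  0.3 0.7] op 0.0002
cm in tool axes [1.42 0.06 0.09]
```

View pics/s11.png

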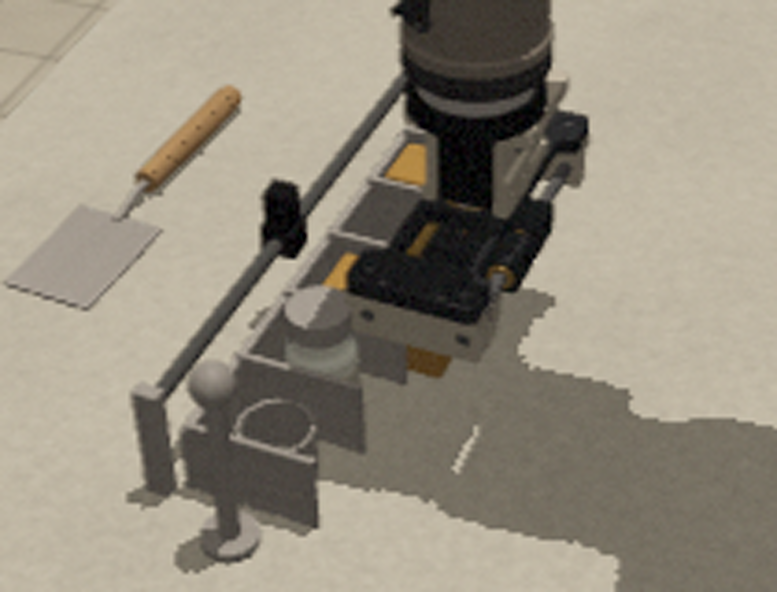

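The tin is about 14 mm short of home, well inside the gap. I'll raise the tip 5 mm for clearance over the 70 mm jar, then finish gently until the force rises.

```bash
python3 -m crank '{"xyz":[[-0.3,0,0],[0,-0.5,0],[0.3,0,0],[0.3,0,0],[0.3,0,0],[0.3,0,0],[0.2,0,0],[0.1,0,0],[0,0,0],[0,0,0]],"roll":[0,0,0,0,0,0,0,0,0,0]}'
python3 -c "
from h import *
st((-.0555,.03,.022))"
python3 -m crank '{"xyz":[[0.1,0,0],[0.1,0,0],[0,0,0],[0,0,0]],"roll":[0,0,0,0]}'
python3 -c "
from h import *
st((-.0555,.03,.022))"
```

```text
time: 23.05
tool_pos: [0.5568, 0.0836, 0.0233]
tool_rot: [-1.571, -0.0, -0.077]
contact_force: [-1.0, 0.1, -0.1]
opening: 0.0005
t 23.05 rack [-5.78  2.91] z 2.33 yaw in rack deg -0.01 [-1.571 -0.   ] F [-1.   0.1 -0.1] op 0.0005
cm in tool axes [0.23 0.13 0.09]
time: 23.45
tool_pos: [0.5575, 0.0835, 0.0233]
tool_rot: [-1.571, 0.002, -0.076]
contact_force: [-5.1, -0.1, 3.3]
opening: 0.0005
t 23.45 rack [-5.72  2.91] z 2.33 yaw in rack deg -0.01 [-1.571  0.002] F [-5.1 -0.1  3.3] op 0.0005
cm in tool axes [0.17 0.13 0.09]
```

```bash
python3 -m crank '{"xyz":[[0.1,0,0],[0.1,0,0],[0,0,0]],"roll":[0,0,0]}'
python3 -c "
from h import *
st((-.0555,.03,.022))"
```

```text
time: 23.75
tool_pos: [0.5575, 0.0835, 0.0233]
tool_rot: [-1.571, 0.007, -0.076]
contact_force: [-13.4, -0.2, 8.9]
opening: 0.0002
t 23.75 rack [-5.72  2.9 ] z 2.33 yaw in rack deg 0.0 [-1.571  0.007] F [-13.4  -0.2   8.9] op 0.0002
cm in tool axes [0.17 0.13 0.1 ]
```

The force rises with no further motion, so the tin is against the wall. Backing off and looking.

```bash
python3 -m crank '{"xyz":[[-0.2,0,0],[-0.2,0,0],[-0.5,0,0],[-1,0,0],[-2,0,0],[-3,0,0],[-3,-2,0],[-2,-4,0],[0,-4,-4],[0,-4,-4],[0,0,-4],[0,0,-4],[0,0,-4],[0,0,-4],[0,0,0],[0,0,0]],"roll":[0,0,0,0,0,0,0,0,0,0,0,0,0,0,0,0]}'
python3 -c "
from h import *
st()
im=robot.read_camera('side')[:,:,::-1];cv2.imwrite('pics/s12.png',cv2.resize(im[190:350,220:430],None,fx=3.7,fy=3.7,interpolation=cv2.INTER_CUBIC))
im=robot.read_camera('top')[:,:,::-1];cv2.imwrite('pics/t12f.png',im);tins('pics/t12f.png')
cv2.imwrite('pics/t12.png',cv2.resize(im[190:335,170:410],None,fx=3.33,fy=3.33,interpolation=cv2.INTER_CUBIC))"
```

```text
time: 25.35
tool_pos: [0.4237, -0.1378, 0.154]
tool_rot: [-1.57, 0.0, -0.079]
contact_force: [0.4, -0.1, -0.6]
opening: 0.0005
t 25.35 rack [-17.36 -20.19] z 15.4 yaw in rack deg -0.15 [-1.57  0.  ] F [ 0.4 -0.1 -0.6] op 0.0005
[266 226  21  38 725] [[0.0319, 0.054], [0.0333, 0.0105], [-0.0482, 0.0067], [-0.0496, 0.0496]] [-0.0084675   0.03016637] [-0.00727861  0.03014549]
 angle in rack deg 0.6742372180928156 [-0.00717541  0.03014773] [-0.0489593  0.0081015] [0.03308788 0.05183161]
[322 228  21  38 720] [[-0.0498, -0.0695], [0.0329, -0.0703], [0.0325, -0.1124], [-0.0501, -0.1109]] [-0.00895437 -0.09079187] [-0.00885897 -0.09061886]
 angle in rack deg -0.0544301596577547 [-0.00875167 -0.09061764] [-0.0498038  -0.11201948] [ 0.03256743 -0.06979581]
```

View pics/t12.png

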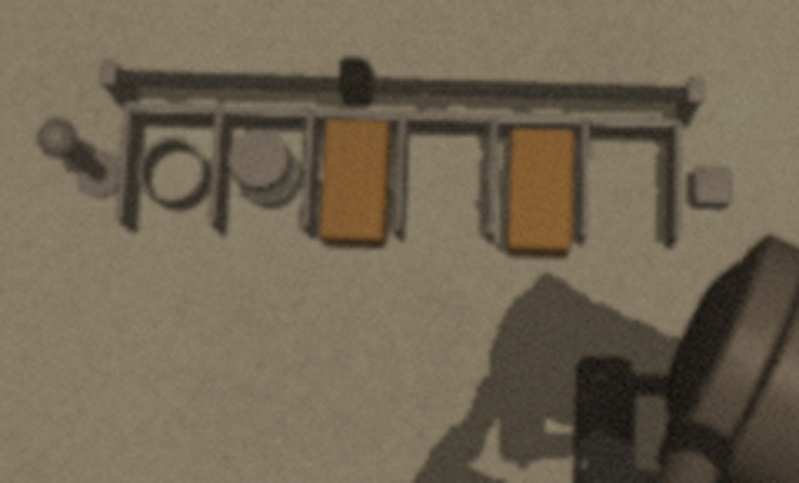

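View pics/s12.png

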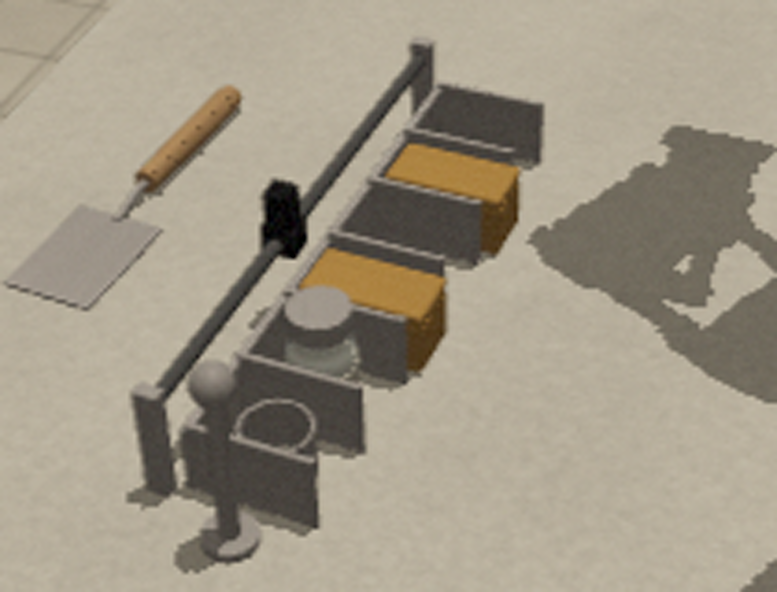

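The tin sits in gap 3, as deep as tin_b, with the marker (356,80) in line with it (354,180). The jar, cutter and tin_b haven't moved. Handing in.

```bash
python3 -c "
from h import *
print(robot.hand_in()); st()"
```

```text
the job is handed in; nothing more can be done
None
the job is handed in; nothing more can be done
```

Both parts of the job are done and handed in, at about 25 s of the 72 s allowed. Nothing was pinched or lifted.

- **Marker:** I slid it along the rear rail with the shut fingertips to the third gap from the post. It first stopped about 2 mm short, so I nudged it. The last top-view measurement puts it at about y = 0.0295 m (target 0.030), accurate to about 1–2 mm. One cruder side-view estimate had read about 2 mm higher before the nudge.
- **Tin:** I pushed it flat along the counter, first sideways until it was in front of the third gap, then end first into it. At the back wall the force rose to about 16 N with no further movement. The last picture puts its centre at rack (−0.007, 0.030) m, less than 1° off straight and as deep as tin_b to within 2 mm.
- **Everything else:** In the last pictures the jar, cutter and tin_b stand where they were, and the robot was clear of everything. I did not measure the shaker, cup, bowl or spatula afterwards, but the arm did not touch them.
- **Refused call:** One move call was refused for a missing "roll" list. Nothing moved, and I sent it again.

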